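# Click home the cover of a prosthetic knee

### The job

The leg is on its back in the bench cradle and the white cover of the knee's electronics bay has only been laid in place. Press it down evenly, working round its edges with firm but not heavy pressure, until all four clips have clicked and it sits flush on the rim all round. Don't let it tip out or crack, don't disturb the parts lying beside it, and leave the cover alone once it is home.

Things in the scene. Friction and masses are not known exactly. Their poses are not given: they have to be found in the camera images.
- bay (a point): Centre of the opening in the fixed leg's dark shin housing (86 x 150 mm in plan), level with its rim, 105 mm above the bench. z is up, y runs along the leg towards the foot, x across it, away from the robot. The foot, toes up, stands 310 to 410 mm away along +y, 250 mm tall; nothing else near the bay is taller than the cover.
- cover: Loose white plastic cover, a flat plate 86 (x) x 150 (y) x 5 mm, 85 g; origin at the centre of the plate's underside, axes as the bay's. Its skirts hang into the bay and guide it (2 mm of play). At the start its underside is 5 mm above the rim, its snap tongues resting on four spring clips; home it lies on the rim. It cracks at 40 N; in the middle all four clips resist together, with about that much.
- mark_knee_near (a point): Orange mark, 12 mm across, on the cover's top face (115 mm above the bench at first, 110 mm when home), over the clip at the knee end on the robot's side, 29 mm in x and 50 mm in y from the centre. Pressed here with 7 to 15 N, the clip gives way after 1 to 3 mm, clicks, pulls this corner down and keeps it.
- mark_foot_near (a point): The same at the foot end on the robot's side. Pressing one mark lifts the diagonally opposite corner some 3 mm, and may pop it out again if it was in: so do one edge after the other, and press again any corner that stands up.
- mark_knee_far (a point): The same at the knee end on the side away from the robot.
- mark_foot_far (a point): The same at the foot end on the side away from the robot.
- battery: Bystander: grey and lime tool battery, 78 x 118 x 82 mm tall, standing beyond the leg; origin at the centre of its underside.
- driver: Bystander: orange screwdriver 190 mm long, lying beyond the leg; origin under its middle.
- adapter: Bystander: aluminium tube clamp, 42 mm square foot, 42 mm tall, standing between the robot and the leg; origin at the centre of its underside.
Not all that is in view belongs to the job. What is meant by the cover is not red, and is the larger of those in its own colour.

How it is judged:
By the outcome, as a careful person would: the job done as asked, in the order asked, and still so for the second after the job is handed in, with the robot touching nothing.
It also fails if it takes over 54 s, if anything falls off the work surface, if the arm or the gripper's body presses on something with over 40 N, if the wrist force passes 120 N, or if a joint passes its speed limit or range.

### The arm

A 7-joint arm with a two-finger parallel gripper is mounted at the origin on the work surface. World frame = base frame: x ahead of the robot, y to its left, z up, the work surface at z = 0. Lengths are in m, angles in rad, forces in N, time in s.
With the tool pointing down it reaches from about 0.425 to 0.875 m from the base axis. Payload 8.4 kg.
Tool frame: the origin (TCP) lies midway between the tips of the shut fingers; the grasp point (between the pads) lies 19 mm behind it (manip.hold_point_z is the distance from the TCP to the grasp point, in m); z points along the fingers, x is the direction in which the jaws open and shut, and the axes are right-handed (so a half turn about z gives the same grasp; the last joint's range is limited). The gripper opens to 85 mm and grips with 20 to 120 N. Pads are 22 mm wide; open, the fingers measure 114 mm over their backs; the gripper's body (76 mm by 85 mm) begins 54 mm behind the grasp point. The pads swing forward as they close: fully open they stand 13 mm farther back than shut.
Start: joints at [1.048, 0.333, 0.04, 1.465, -0.013, 1.343, -0.059], TCP at [0.267, -0.592, 0.231] pointing down, gripper open.
Joint ranges: [-2.58, 2.58], [-0.38, 2.09], [-1.3, 1.39], [0.25, 2.4], [-1.5, 4.64], [0.08, 2.09], [-2.65, 2.65]. Speed limits (rad/s): [2.22, 2.22, 2.79, 2.79, 3.14, 3.14, 3.14].

### API

Orientations are given as [roll, pitch, yaw] about the fixed x, y, z axes, in that order (R = Rz(yaw) Ry(pitch) Rx(roll)).
In Python, from rig import status, viewer, order, spotter, manip gives the robot as it stands.
- The arm moves only by the shell command python3 -m jog 'ROWS' [FORCE]. ROWS is JSON, a list of rows, each a list of 5 numbers: the opening, from 0 (shut) to 1 (fully open), then the shift along the tool's x, y, z in units of 40 mm (1.0 is 40 mm), then the turn about the tool's z in units of 10 degrees (1.0 is 10 degrees). A call has 1 to 5 rows; each row shifts and turns the commanded pose from where the row before left it, along the tool's axes as they then stand; what a row does not reach is not made up. A row lasts 1/8 s, in which the tool goes at most 62.5 mm and 10.7 degrees, less where a joint would pass 70% of its speed; a pose out of reach is approached as far as the arm can. A call is refused whole if a number of a shift passes 1 or a number of a turn 1, either way. A call with a gripper value outside its range is refused whole. The fingers move at their own pace and stop on an object; FORCE is the grip in N (left out, the last holds). Time passes only in rows, so rows that do not move let the fingers close. It gives the time, the measured TCP pose, the force and the opening at its end, in the units of the state.
- status.sense(): the state, without advancing time (a new reading comes with each control period).
- viewer.camera(name): name is "scene" or "side" or "wrist"; returns the picture (384x512x3 uint8, red, green, blue); there is no depth.
- viewer.camera_params(name): a dict with "mtx" (3x3 intrinsics, pixels), "eye" and "attitude" of the camera in the world. Camera axes: x right, y down, z forward; pixel columns grow to the right and rows downward; lengths in m; the calibration is good to about 2 mm. The wrist camera is an equidistant fisheye: a pixel r from the principal point sees the ray r / f radians off the axis. A picture is of the moment at which its call begins: read the wrist's pose just before it. camera_params takes no time and is no camera call; for the wrist camera it gives the pose at the moment of the call.
- order.hand_in(): hands the job in, once; it reports no verdict.
Trained networks look in the newest picture that a camera, given by its name, has taken for a name from the list of things; names that differ only in an ending like _2 or _b are one class to them, and where a whole thing is asked for, a point or a joint stands for the part that bears it (a point fixed in the world has none). Each returns a list of dicts, best first, with "confidence" (0 to 1); they miss things now and then, are a little off and sometimes report something else, mostly with a low value. They report only what shows in the picture. A call takes as long as a camera call. They do not tell look-alikes from the thing itself.
- spotter.regions_of(thing, camera): "pixels" (384x512 bool, what is visible of it) and "box" ([centre column, centre row, width, height] in pixels, round what is visible of it).
The state is a dict: "time_s": time; "qpos": joint angles; "joint_vel": joint speeds; "joint_torque": joint torques, N m; "tool_pos": TCP position; "ee_rot": TCP orientation; "contact_force": force on the tool from outside, world axes, zero at the start; "wrist_torque": the same for the moment, N m; "finger_gap": finger opening in m.
Only numpy, scipy, OpenCV 4.12 (cv2) and the standard library are available. Lean on these libraries where they do the work, as an engineer would, in place of code of your own. Each camera call takes 0.05 s, during which the arm holds its last target.

## Working session

There is one attempt and no reset: what is moved stays moved. The work goes in short steps, Python scripts to look and compute and a shell command to move; the robot and the scene stay as the last step left them, time stands still between calls to the robot, and variables do not carry over. Pictures are saved under pics/ and viewed, and the job is handed in when it is done.

```bash
ls; mkdir -p pics; python3 - <<'E'
from rig import status, viewer, order, spotter, manip
import cv2
print(status.sense())
for n in ("scene","side","wrist"):
    p=viewer.camera_params(n); print(n,p)
    im=viewer.camera(n); cv2.imwrite(f"pics/a_{n}.png",im[:,:,::-1])
    for t in ("cover","mark_knee_near","adapter","battery"):
        r=spotter.regions_of(t,n); print(n,t,[(round(d["confidence"],2),[round(float(v)) for v in d["box"]]) for d in r])
E
```

```text
pics
{'time_s': 0.0, 'qpos': array([ 1.04781751,  0.33390568,  0.03984493,  1.46630035, -0.01336837,
        1.34334676, -0.05851865]), 'joint_vel': array([ 0.00031114,  0.00104413,  0.00023052,  0.00122766,  0.00044985,
       -0.00043593, -0.00074872]), 'joint_torque': array([-1.13864457e-04, -6.58549833e+01,  1.36532642e+00, -4.05553043e+01,
        1.66556955e-02,  1.28798044e-02, -1.16047084e-05]), 'tool_pos': array([ 0.26706291, -0.59206794,  0.23041005]), 'ee_rot': array([ 3.14145702e+00,  1.68943332e-03, -1.14701944e+00]), 'contact_force': array([-0.60425573, -0.80565958,  0.7150988 ]), 'wrist_torque': array([-0.02283362, -0.00963486, -0.00032234]), 'finger_gap': 0.08551571273117721}
scene {'mtx': array([[382.5645871 ,   0.        , 265.71747249],
       [  0.        , 382.5645871 , 185.56857753],
       [  0.        ,   0.        ,   1.        ]]), 'eye': array([1.04862003, 0.28883663, 0.62800438]), 'attitude': array([-2.3171519 , -0.010872  ,  2.17243857])}
scene cover [(0.89, [306, 184, 88, 55]), (0.79, [269, 143, 23, 18]), (0.65, [176, 190, 47, 54])]
scene mark_knee_near 
[... 480 characters left out ...]
8, 37, 46]), (0.92, [180, 271, 51, 46]), (0.86, [298, 281, 54, 67])]
side mark_knee_near [(0.97, [300, 281, 61, 66]), (0.71, [178, 268, 49, 43]), (0.59, [230, 167, 38, 48])]
side adapter [(0.81, [188, 215, 17, 24]), (0.59, [229, 168, 42, 47])]
side battery [(0.57, [298, 212, 53, 50])]
wrist {'mtx': array([[297.31863964,   0.        , 256.92771808],
       [  0.        , 297.31863964, 196.95374237],
       [  0.        ,   0.        ,   1.        ]]), 'eye': array([ 0.33342777, -0.56336046,  0.3740306 ]), 'attitude': array([ 2.84886482e+00, -3.07246546e-04, -1.14730846e+00])}
wrist cover [(0.7, [28, 22, 30, 44])]
wrist mark_knee_near [(0.7, [28, 22, 34, 44])]
wrist adapter []
wrist battery []
```

View pics/a_scene.png

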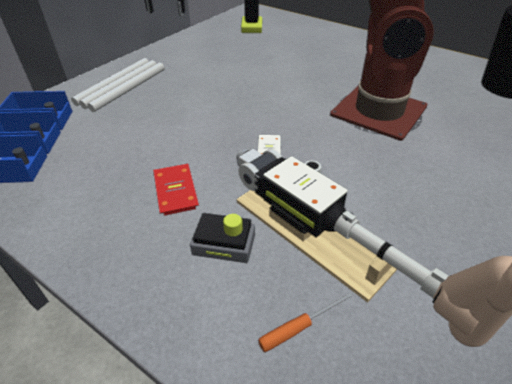

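View pics/a_side.png

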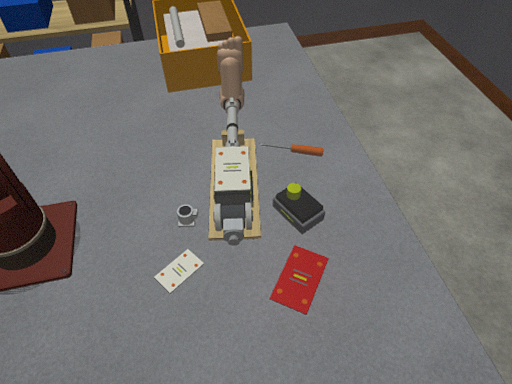

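View pics/a_wrist.png

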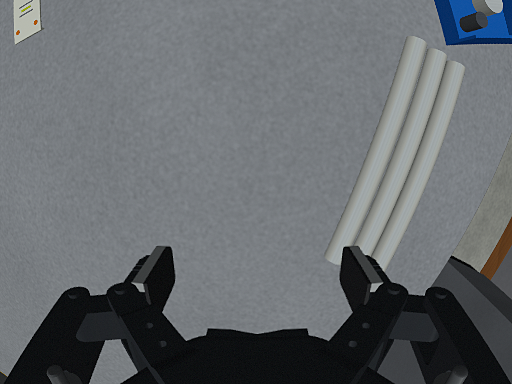

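The real cover is at scene (306,184) and side (233,168), on the leg. The small white plate and the red plate are lying on the bench and don't belong to the job. Next I'll measure the marks on the z=0.115 plane in both views.

```bash
cat > h.py <<'E'
import numpy as np, cv2
from scipy.spatial.transform import Rotation as Ro
from rig import status, viewer, spotter
def ray(p,u,v,fish=False):
    m=p["mtx"]; x=(u-m[0,2])/m[0,0]; y=(v-m[1,2])/m[1,1]
    if fish:
        r=np.hypot(x,y); d=np.array([x/r*np.sin(r),y/r*np.sin(r),np.cos(r)]) if r>1e-9 else np.array([0,0,1.])
    else: d=np.array([x,y,1.])
    return Ro.from_euler('xyz',p["attitude"]).apply(d)
def onz(p,u,v,z,fish=False):
    d=ray(p,u,v,fish); e=np.array(p["eye"]); return e+d*(z-e[2])/d[2]
def proj(p,X,fish=False):
    c=Ro.from_euler('xyz',p["attitude"]).inv().apply(np.asarray(X)-p["eye"]); m=p["mtx"]
    if fish:
        t=np.arctan2(np.hypot(c[0],c[1]),c[2]); k=t/np.hypot(c[0],c[1]); return m[0,0]*k*c[0]+m[0,2], m[1,1]*k*c[1]+m[1,2]
    return m[0,0]*c[0]/c[2]+m[0,2], m[1,1]*c[1]/c[2]+m[1,2]
def orange(im,box,smin=90):
    h=cv2.cvtColor(im,cv2.COLOR_RGB2HSV); mk=((h[...,0]<=16)&(h[...,1]>smin)&(h[...,2]>110)).astype(np.uint8)
    x0,y0,x1,y1=box; M=np.zeros_like(mk); M[y0:y1,x0:x1]=mk[y0:y1,x0:x1]
    w=(h[...,1].astype(float)*M)
    n,l,s,c=cv2.connectedComponentsWithStats(M)
    out=[]
    for i in range(1,n):
        if s[i,4]<4: continue
        ys,xs=np.nonzero(l==i); ww=w[ys,xs]; out.append((np.sum(xs*ww)/ww.sum(),np.sum(ys*ww)/ww.sum(),int(s[i,4])))
    return out
E
python3 - <<'E'
from h import *
for n,box in (("scene",(262,156,350,212)),("side",(214,145,252,191))):
    p=viewer.camera_params(n); im=cv2.imread(f"pics/a_{n}.png")[:,:,::-1].copy()
    P=[]
    for u,v,a in orange(im,box):
        X=onz(p,u,v,.115); P.append(X); print(n,round(u,1),round(v,1),a,X.round(4))
    x0,y0,x1,y1=box
    cv2.imwrite(f"pics/b_{n}.png",cv2.resize(im[y0-10:y1+25,x0-10:x1+10],None,fx=6,fy=6,interpolation=cv2.INTER_CUBIC)[:600,:800,::-1])
    P=np.array(P); print(P.mean(0))
E
```

```text
scene 295.4 163.6 11 [ 0.4958 -0.0079  0.115 ]
scene 276.4 176.0 13 [ 0.5522 -0.019   0.115 ]
scene 333.0 186.6 15 [0.5142 0.0898 0.115 ]
scene 314.2 201.2 18 [0.5711 0.0793 0.115 ]
[0.53331685 0.03555781 0.115     ]
side 242.8 152.1 12 [0.5712 0.0807 0.115 ]
side 220.6 153.0 11 [0.5145 0.0911 0.115 ]
side 219.9 182.0 12 [ 0.4955 -0.0076  0.115 ]
side 243.9 181.0 12 [ 0.5526 -0.0183  0.115 ]
[0.53345812 0.0364813  0.115     ]
```

View pics/b_scene.png

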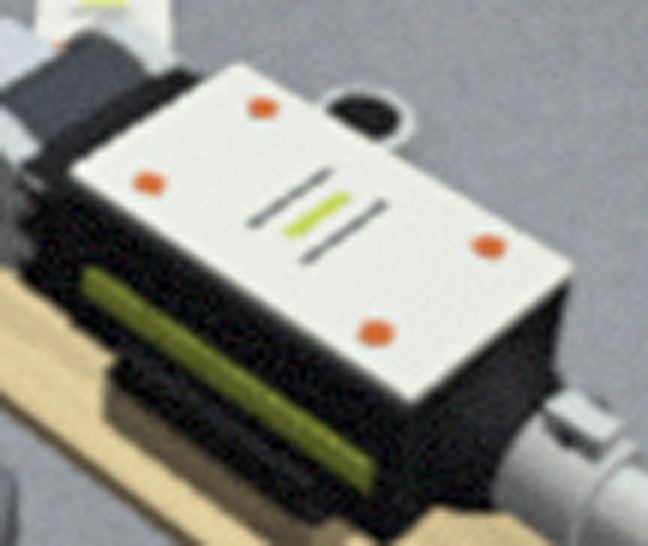

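View pics/b_side.png

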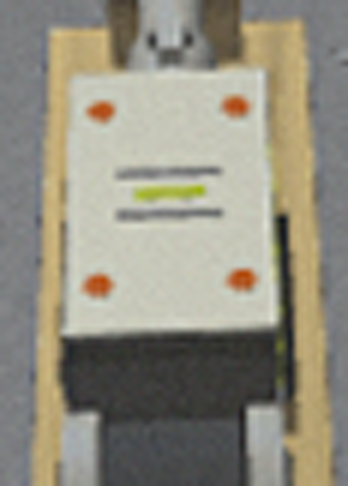

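Both views agree within about 1 mm, and the spacing is 58 x 100 mm, which matches the marks. The near edge is KN (0.496,-0.008) and FN (0.514,0.091). The far edge is KF (0.552,-0.019) and FF (0.571,0.080). The yaw is -0.19. I'll press with shut fingers.

```bash
python3 -m jog '[[0,-1,-1,0,0],[0,-1,-1,0,0],[0,-1,-1,0,0],[0,-1,-1,0,0],[0,-1,-1,0,0]]' 40
python3 -m jog '[[0,-1,-1,0,0],[0,-1,-1,0,0],[0,-1,-1,0,0],[0,-1,-1,0,0],[0,-1,-1,0,0]]'
python3 -m jog '[[0,0,0,0,-1],[0,0,0,0,-1],[0,0,0,0,-1],[0,0,0,0,-1],[0,0,0,0,-1]]'
python3 -m jog '[[0,0,0,0,-0.5],[0,0,0,0,0]]'
cat >> h.py <<'E'
M={"KN":(.4957,-.0078),"KF":(.5524,-.0187),"FN":(.5144,.0905),"FF":(.5712,.080)}
def goto(X,z):
    s=status.sense(); R=Ro.from_euler('xyz',s["ee_rot"])
    d=np.array([*X,z])-s["tool_pos"]
    print("pos",s["tool_pos"].round(4),"rot",s["ee_rot"].round(3),"F",s["contact_force"].round(1),"t",s["time_s"],"units",(R.inv().apply(d)/.04).round(3))
E
python3 -c "
from h import *
goto(M['KN'],.125)"
```

```text
time_s: 1.38
tool_pos: [0.3678, -0.3262, 0.2316]
ee_rot: [-3.141, -0.001, -1.147]
contact_force: [1.0, 0.8, 0.5]
finger_gap: 0.0001
time_s: 2.0
tool_pos: [0.4679, -0.0617, 0.2317]
ee_rot: [-3.141, -0.001, -1.147]
contact_force: [0.9, -0.8, -0.9]
finger_gap: -0.0001
time_s: 2.62
tool_pos: [0.4674, -0.0634, 0.2315]
ee_rot: [3.142, -0.0, -0.269]
contact_force: [0.7, -0.2, 0.5]
finger_gap: 0.0004
time_s: 2.88
tool_pos: [0.4674, -0.0634, 0.2314]
ee_rot: [3.142, -0.0, -0.188]
contact_force: [-0.4, -0.7, -1.6]
finger_gap: -0.0003
pos [ 0.4674 -0.0634  0.2314] rot [ 3.142 -0.    -0.188] F [-0.4 -0.7 -1.6] t 2.875 units [ 0.434 -1.497  2.661]
```

```bash
python3 -m jog '[[0,0.22,-0.75,0,0],[0,0.21,-0.75,0,0],[0,0,0,1,0],[0,0,0,1,0],[0,0,0,0.6,0]]'
python3 -m jog '[[0,0,0,0,0]]'
python3 - <<'E'
from h import *
goto(M['KN'],.115)
for n in ("scene","wrist"):
    im=viewer.camera(n); 
    if n=="scene": im=cv2.resize(im[120:240,230:390],None,fx=5,fy=5,interpolation=cv2.INTER_CUBIC)
    cv2.imwrite(f"pics/c_{n}.png",im[:,:,::-1])
E
```

```text
time_s: 3.5
tool_pos: [0.4946, -0.0076, 0.1255]
ee_rot: [3.141, 0.002, -0.19]
contact_force: [-0.0, 0.2, -0.4]
finger_gap: 0.0003
time_s: 3.62
tool_pos: [0.4942, -0.0076, 0.1259]
ee_rot: [3.141, 0.003, -0.189]
contact_force: [0.3, 0.5, 0.5]
finger_gap: -0.0001
pos [ 0.4942 -0.0076  0.1259] rot [ 3.141e+00  3.000e-03 -1.890e-01] F [0.3 0.5 0.5] t 3.625 units [ 0.038 -0.002  0.272]
```

View pics/c_scene.png

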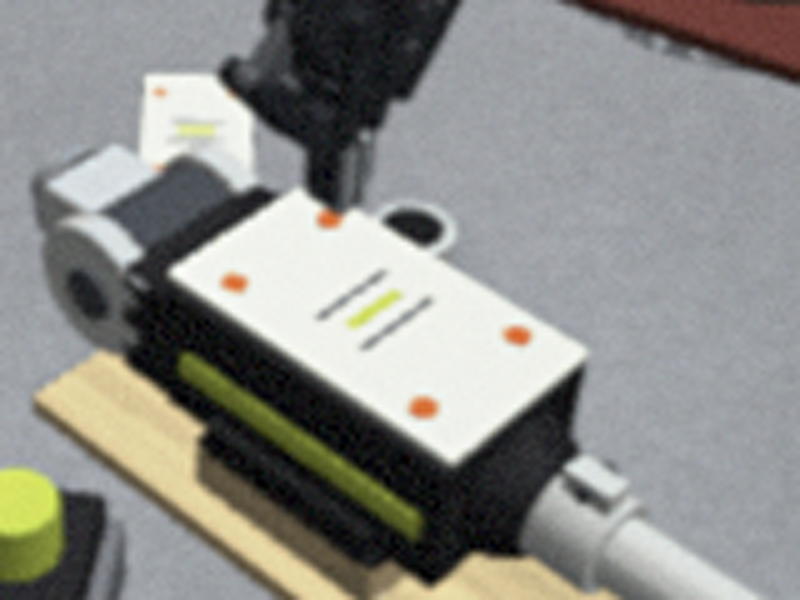

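View pics/c_wrist.png

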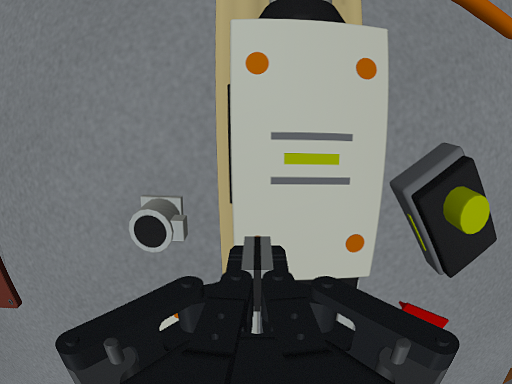

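The scene crop shows the finger tips just above the knee-near mark at (330,218). In the wrist view the other three marks are clear of the hand. I'll lower it in small steps.

```bash
python3 -m jog '[[0,0.03,0,0.2,0],[0,0,0,0.05,0],[0,0,0,0,0]]'
python3 -m jog '[[0,0,0,0.03,0],[0,0,0,0,0]]'
python3 -m jog '[[0,0,0,0.03,0],[0,0,0,0,0]]'
```

```text
time_s: 4.1
tool_pos: [0.4967, -0.0078, 0.1174]
ee_rot: [-3.142, -0.0, -0.187]
contact_force: [0.4, -0.3, -0.2]
finger_gap: -0.0
time_s: 4.35
tool_pos: [0.4967, -0.0079, 0.1162]
ee_rot: [3.142, -0.0, -0.187]
contact_force: [0.6, 0.1, -0.3]
finger_gap: -0.0003
time_s: 4.6
tool_pos: [0.4968, -0.0078, 0.1151]
ee_rot: [-3.142, -0.0, -0.187]
contact_force: [-0.7, -0.0, 2.5]
finger_gap: 0.0003
```

```bash
for i in 1; do python3 -m jog '[[0,0,0,0.025,0],[0,0,0,0,0]]'; done
python3 -m jog '[[0,0,0,0.02,0],[0,0,0,0,0]]'
```

```text
time_s: 4.85
tool_pos: [0.4967, -0.0078, 0.1144]
ee_rot: [3.141, -0.0, -0.187]
contact_force: [-3.3, -0.5, 8.1]
finger_gap: 0.0003
time_s: 5.1
tool_pos: [0.4967, -0.0078, 0.1138]
ee_rot: [3.141, -0.0, -0.187]
contact_force: [-3.6, -0.3, 10.6]
finger_gap: 0.0004
```

```bash
python3 -m jog '[[0,0,0,0.02,0],[0,0,0,0,0]]'
```

```text
time_s: 5.35
tool_pos: [0.4966, -0.0078, 0.1124]
ee_rot: [3.142, 0.0, -0.187]
contact_force: [-0.6, 0.1, 0.2]
finger_gap: -0.0002
```

The clip clicked: force rose to about 11 N and then dropped to 0. Next is FN, then the same edge the other way round.

```bash
python3 -m jog '[[0,0,0,-0.3,0],[0,0,-0.85,0,0],[0,0,-0.85,0,0],[0,0,-0.8,0,0],[0,0,0,0,0]]'; python3 - <<'E'
from h import *
goto(M['FN'],.115)
im=viewer.camera("scene"); im=cv2.resize(im[120:240,230:390],None,fx=5,fy=5,interpolation=cv2.INTER_CUBIC)
cv2.imwrite(f"pics/d_scene.png",im[:,:,::-1])
E
```

```text
time_s: 5.98
tool_pos: [0.5156, 0.0933, 0.1251]
ee_rot: [-3.14, -0.001, -0.183]
contact_force: [-0.2, 0.4, 0.1]
finger_gap: -0.0001
pos [0.5156 0.0933 0.1251] rot [-3.14e+00 -1.00e-03 -1.83e-01] F [-0.2  0.4  0.1] t 5.975 units [-0.016  0.075  0.253]
```

View pics/d_scene.png

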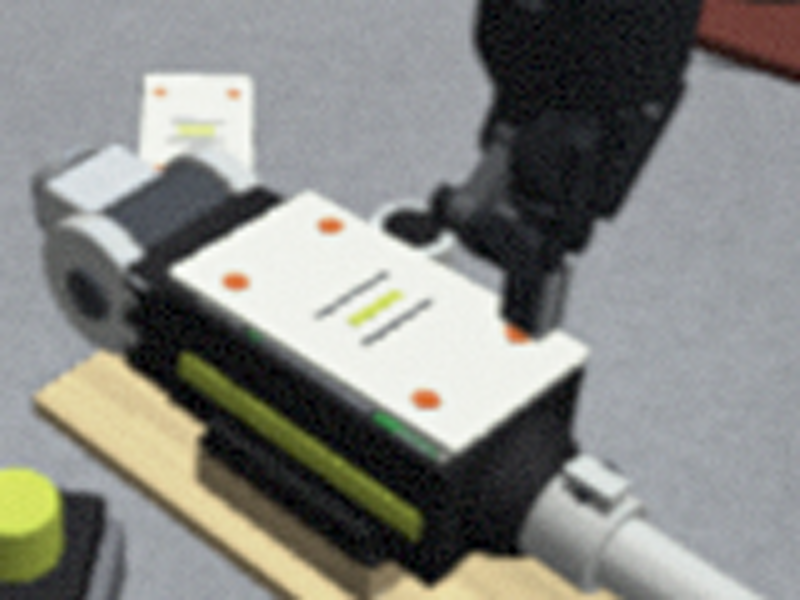

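In the crop, the KN corner is down at (330,226) and the FF corner stands up at (426,400) with green visible beneath it, as expected. The finger is over FN, so I'll lower it there.

```bash
python3 -m jog '[[0,0,0,0.15,0],[0,0,0,0.05,0],[0,0,0,0,0]]'
python3 -m jog '[[0,0,0,0.025,0],[0,0,0,0,0]]'
python3 -m jog '[[0,0,0,0.025,0],[0,0,0,0,0]]'
```

```text
time_s: 6.4
tool_pos: [0.5151, 0.0896, 0.1161]
ee_rot: [3.141, 0.0, -0.188]
contact_force: [0.8, -0.0, -0.5]
finger_gap: 0.0002
time_s: 6.65
tool_pos: [0.5154, 0.09, 0.1155]
ee_rot: [3.141, -0.0, -0.187]
contact_force: [-0.1, -2.4, 2.6]
finger_gap: -0.0002
time_s: 6.9
tool_pos: [0.5155, 0.0902, 0.1147]
ee_rot: [3.141, -0.001, -0.187]
contact_force: [-1.6, -1.5, 5.2]
finger_gap: -0.0001
```

```bash
python3 -m jog '[[0,0,0,0.025,0],[0,0,0,0,0]]'
```

```text
time_s: 7.15
tool_pos: [0.5155, 0.0904, 0.1136]
ee_rot: [-3.141, -0.001, -0.187]
contact_force: [0.0, -2.0, 4.1]
finger_gap: -0.0001
```

```bash
python3 -m jog '[[0,0,0,0.02,0],[0,0,0,0,0]]'
```

```text
time_s: 7.4
tool_pos: [0.515, 0.0906, 0.1122]
ee_rot: [-3.141, 0.001, -0.187]
contact_force: [0.7, -0.7, -0.8]
finger_gap: 0.0
```

```bash
python3 -m jog '[[0,0,0,-0.35,0],[0,0.7,0,0,0],[0,0.74,0,0,0],[0,0,0,0,0]]'; python3 - <<'E'
from h import *
goto(M['FF'],.115)
im=viewer.camera("scene"); im=cv2.resize(im[120:240,230:390],None,fx=5,fy=5,interpolation=cv2.INTER_CUBIC)
cv2.imwrite(f"pics/e_scene.png",im[:,:,::-1])
im=viewer.camera("side"); im=cv2.resize(im[125:225,180:310],None,fx=6,fy=6,interpolation=cv2.INTER_CUBIC)
cv2.imwrite(f"pics/e_side.png",im[:,:,::-1])
E
```

```text
time_s: 7.9
tool_pos: [0.5734, 0.0791, 0.1271]
ee_rot: [-3.141, -0.001, -0.189]
contact_force: [-0.6, -0.0, -0.2]
finger_gap: 0.0004
pos [0.5734 0.0791 0.1271] rot [-3.141e+00 -1.000e-03 -1.890e-01] F [-0.6 -0.  -0.2] t 7.9 units [-0.059 -0.01   0.302]
```

View pics/e_scene.png

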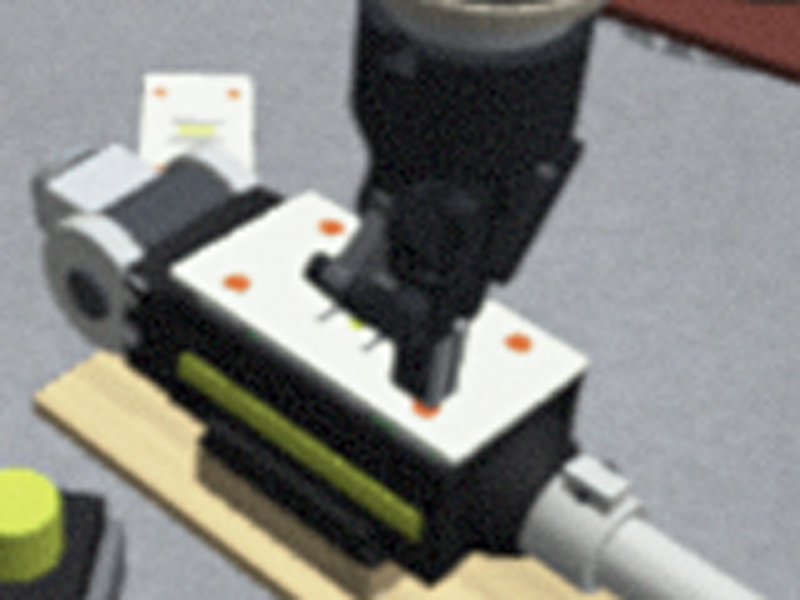

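View pics/e_side.png

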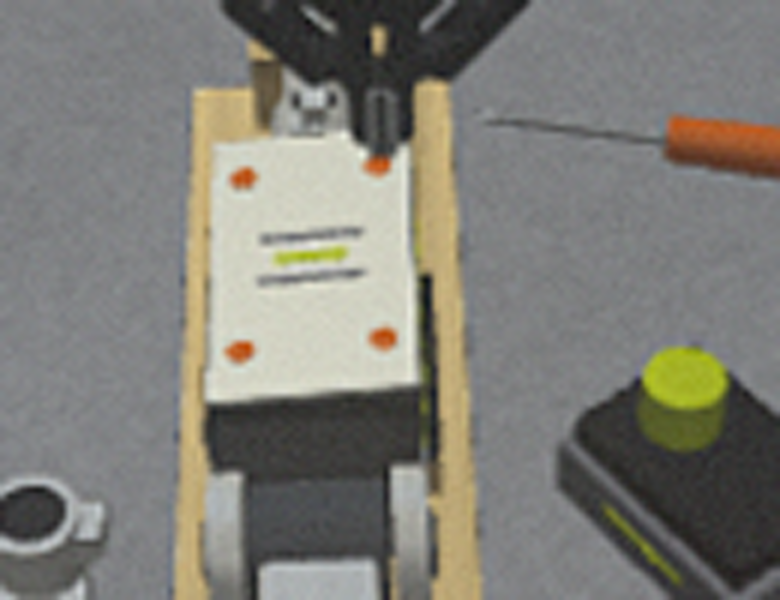

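The near edge is down on both marks; FN dropped from row 335 to row 343 in the crop. The finger is over FF.

```bash
python3 -m jog '[[0,-0.04,0,0.2,0],[0,0,0,0.05,0],[0,0,0,0,0]]'
python3 -m jog '[[0,0,0,0.025,0],[0,0,0,0,0]]'
```

```text
time_s: 8.38
tool_pos: [0.5698, 0.08, 0.1163]
ee_rot: [3.141, 0.001, -0.187]
contact_force: [-0.6, -0.8, -1.0]
finger_gap: 0.0002
time_s: 8.62
tool_pos: [0.5703, 0.0801, 0.1156]
ee_rot: [-3.142, -0.0, -0.187]
contact_force: [-0.4, 0.3, -0.1]
finger_gap: -0.0003
```

```bash
python3 -m jog '[[0,0,0,0.025,0],[0,0,0,0,0]]'
```

```text
time_s: 8.88
tool_pos: [0.5705, 0.0801, 0.1152]
ee_rot: [-3.142, -0.0, -0.187]
contact_force: [-2.6, -1.1, 5.4]
finger_gap: -0.0
```

```bash
python3 -m jog '[[0,0,0,0.02,0],[0,0,0,0,0]]'
```

```text
time_s: 9.12
tool_pos: [0.5706, 0.0801, 0.1147]
ee_rot: [3.142, -0.001, -0.187]
contact_force: [-4.5, -0.4, 9.3]
finger_gap: 0.0005
```

```bash
python3 -m jog '[[0,0,0,0.02,0],[0,0,0,0,0]]'
```

```text
time_s: 9.38
tool_pos: [0.5707, 0.0801, 0.1142]
ee_rot: [-3.142, -0.001, -0.187]
contact_force: [-4.5, -1.1, 11.4]
finger_gap: 0.0001
```

```bash
python3 -m jog '[[0,0,0,0.02,0],[0,0,0,0,0]]'
```

```text
time_s: 9.62
tool_pos: [0.5708, 0.0803, 0.1133]
ee_rot: [-3.141, -0.001, -0.187]
contact_force: [-2.4, -0.4, 7.1]
finger_gap: -0.0001
```

```bash
python3 -m jog '[[0,0,0,0.02,0],[0,0,0,0,0]]'
```

```text
time_s: 9.88
tool_pos: [0.5704, 0.08, 0.1113]
ee_rot: [-3.141, -0.0, -0.187]
contact_force: [0.3, 0.5, 2.4]
finger_gap: 0.0
```

```bash
python3 -m jog '[[0,0,0,0.02,0],[0,0,0,0,0]]'
```

```text
time_s: 10.12
tool_pos: [0.5705, 0.08, 0.1112]
ee_rot: [3.142, -0.001, -0.187]
contact_force: [-2.1, -0.5, 7.9]
finger_gap: -0.0002
```

FF clicked and has bottomed at z of about 0.111. KF is next.

```bash
python3 -m jog '[[0,0,0,-0.35,0],[0,0,0.85,0,0],[0,0,0.85,0,0],[0,0,0.8,0,0],[0,0,0,0,0]]'; python3 - <<'E'
from h import *
goto(M['KF'],.115)
im=viewer.camera("scene"); im=cv2.resize(im[120:240,230:390],None,fx=5,fy=5,interpolation=cv2.INTER_CUBIC)
cv2.imwrite(f"pics/f_scene.png",im[:,:,::-1])
E
```

```text
time_s: 10.75
tool_pos: [0.5514, -0.0214, 0.1249]
ee_rot: [3.14, -0.0, -0.192]
contact_force: [-0.1, 0.2, -0.4]
finger_gap: -0.0001
pos [ 0.5514 -0.0214  0.1249] rot [ 3.14  -0.    -0.192] F [-0.1  0.2 -0.4] t 10.75 units [ 0.011 -0.072  0.248]
```

View pics/f_scene.png

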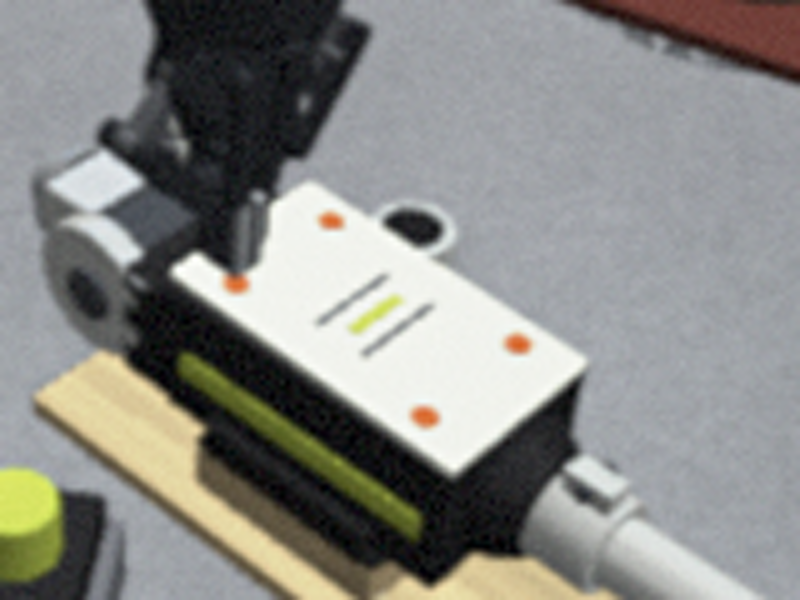

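As the task warned, pressing FF popped KN back up (crop row 227 to 220). The foot edge is home at FN and FF. Clips give at about 11 N each, so I'll press midway between the two knee marks. That needs about 22 N, is well under 40 N and lifts no diagonal.

```bash
python3 -m jog '[[0,-0.72,0,0,0],[0,0,0,0.15,0],[0,0,0,0,0]]';python3 -c "
from h import *
goto((.524,-.0133),.115)"
python3 -m jog '[[0,0,0,0.05,0],[0,0,0,0.025,0],[0,0,0,0,0]]'
```

```text
time_s: 11.18
tool_pos: [0.5237, -0.0121, 0.1184]
ee_rot: [-3.141, -0.0, -0.186]
contact_force: [0.3, -0.4, -1.0]
finger_gap: -0.0
pos [ 0.5237 -0.0121  0.1184] rot [-3.141 -0.    -0.186] F [ 0.3 -0.4 -1. ] t 11.175 units [0.013 0.027 0.086]
time_s: 11.55
tool_pos: [0.5237, -0.0128, 0.1156]
ee_rot: [-3.141, -0.0, -0.187]
contact_force: [-1.0, -0.7, 0.1]
finger_gap: 0.0002
```

```bash
python3 -m jog '[[0,0,0,0.025,0],[0,0,0,0,0]]'
```

```text
time_s: 11.8
tool_pos: [0.5238, -0.0128, 0.1151]
ee_rot: [-3.141, -0.001, -0.187]
contact_force: [-0.1, 0.4, 4.7]
finger_gap: -0.0003
```

```bash
python3 -m jog '[[0,0,0,0.02,0],[0,0,0,0,0]]'
```

```text
time_s: 12.05
tool_pos: [0.5239, -0.0129, 0.1147]
ee_rot: [3.142, -0.001, -0.187]
contact_force: [-2.3, 0.1, 9.2]
finger_gap: 0.0002
```

```bash
python3 -m jog '[[0,0,0,0.02,0],[0,0,0,0,0]]'
```

```text
time_s: 12.3
tool_pos: [0.524, -0.013, 0.1142]
ee_rot: [3.141, -0.001, -0.187]
contact_force: [-2.8, 0.6, 11.9]
finger_gap: -0.0002
```

```bash
python3 -m jog '[[0,0,0,0.02,0],[0,0,0,0,0]]'
```

```text
time_s: 12.55
tool_pos: [0.524, -0.013, 0.1133]
ee_rot: [3.141, -0.001, -0.187]
contact_force: [-2.3, 0.4, 9.3]
finger_gap: -0.0
```

```bash
python3 -m jog '[[0,0,0,0.02,0],[0,0,0,0,0]]'
```

```text
time_s: 12.8
tool_pos: [0.5233, -0.013, 0.1113]
ee_rot: [3.142, 0.0, -0.187]
contact_force: [-0.3, 1.0, -0.3]
finger_gap: -0.0001
```

It gave way at about 12 N in total. I'll lift well clear and inspect.

```bash
python3 -m jog '[[0,0,0,-0.5,0],[0,0,0,-1,0],[0,-0.5,1,-1,0],[0,-0.5,1,-1,0],[0,0,0,0,0]]'; cat > look.py <<'E'
import sys
from h import *
t=sys.argv[1]
for n,box,c in (("scene",(262,156,350,215),(120,240,230,390)),("side",(214,145,252,191),(125,225,180,310))):
    p=viewer.camera_params(n); im=viewer.camera(n)
    a=cv2.imread(f"pics/a_{n}.png")[:,:,::-1].copy()
    o0=orange(a,box); o1=orange(im,box)
    for k,X in M.items():
        # reference: measured start blob, predicted shift for 5 mm drop
        u0=min(o0,key=lambda q:np.hypot(*(np.array(q[:2])-proj(p,[*X,.115]))))
        q=np.array(proj(p,[*X,.110]))-proj(p,[*X,.115])
        u1=min(o1,key=lambda q:np.hypot(*(np.array(q[:2])-u0[:2]))) if o1 else None
        if u1 is None: continue
        d=np.array(u1[:2])-u0[:2]
        print(n,k,"now",np.round(u1[:2],1),"shift",d.round(2),"home shift",q.round(2),"drop mm",round(5*d@q/(q@q),1))
    cv2.imwrite(f"pics/{t}_{n}.png",cv2.resize(im[c[0]:c[1],c[2]:c[3]],None,fx=5,fy=5,interpolation=cv2.INTER_CUBIC)[:,:,::-1])
print(status.sense()["contact_force"],status.sense()["tool_pos"])
E
python3 look.py g
```

```text
time_s: 13.42
tool_pos: [0.4692, -0.0873, 0.2543]
ee_rot: [3.14, -0.005, -0.192]
contact_force: [0.6, -0.2, -0.1]
finger_gap: -0.0
scene KN now [295.4 165.6] shift [-0.02  2.  ] home shift [-0.15  1.83] drop mm 5.4
scene KF now [276.5 178.1] shift [0.17 2.03] home shift [-0.07  1.84] drop mm 5.5
scene FN now [332.9 188.6] shift [-0.05  1.98] home shift [-0.33  1.85] drop mm 5.2
scene FF now [314.5 203.2] shift [0.23 2.01] home shift [-0.26  1.85] drop mm 5.2
side KN now [220.1 183.1] shift [0.25 1.11] home shift [0.16 1.37] drop mm 4.1
side KF now [243.9 182.2] shift [-0.01  1.18] home shift [0.06 1.37] drop mm 4.3
side FN now [220.5 154.6] shift [-0.1   1.58] home shift [0.15 1.39] drop mm 5.6
side FF now [242.7 153.4] shift [-0.18  1.3 ] home shift [0.06 1.39] drop mm 4.6
[ 0.30094715 -0.67003002 -0.72417705] [ 0.46918992 -0.08409313  0.25124293]
```

View pics/g_scene.png

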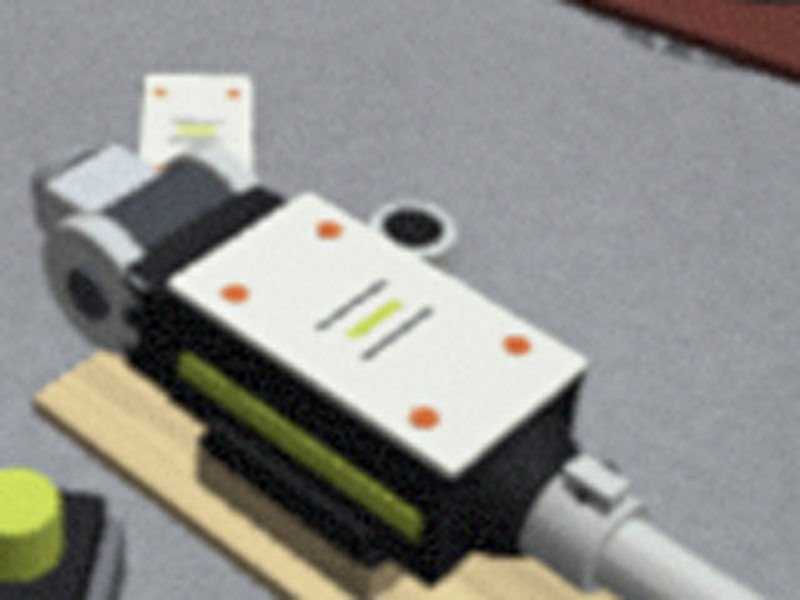

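View pics/g_side.png

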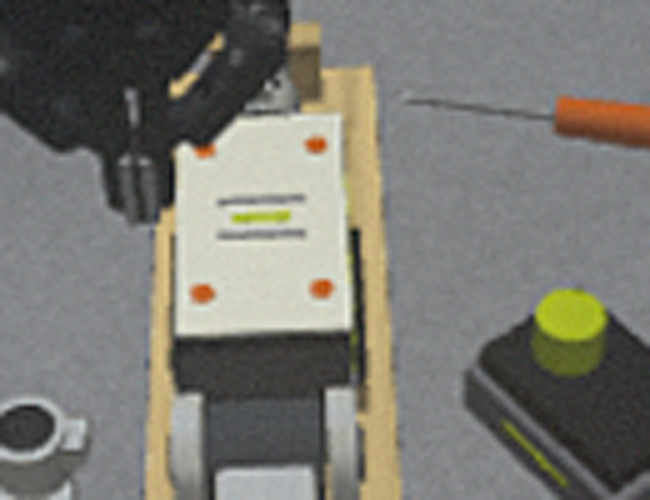

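All four marks are about 5 mm down and no gap shows in either view, with the bystanders where they were. FN was partly hidden by the arm in the side view, so I'll back off and check again, averaging several frames.

```bash
python3 -m jog '[[0,0,1,-0.5,0],[0,0,1,0,0],[0,0,1,0,0],[0,0,0,0,0],[0,0,0,0,0]]'; python3 - <<'E'
from h import *
for n,box in (("scene",(262,156,350,215)),("side",(214,145,252,195))):
    p=viewer.camera_params(n); ims=[viewer.camera(n) for _ in range(6)]
    im=np.mean(ims,0).round().astype(np.uint8)
    a=cv2.imread(f"pics/a_{n}.png")[:,:,::-1].copy()
    o0=orange(a,box); o1=orange(im,box)
    for k,X in M.items():
        u0=min(o0,key=lambda q:np.hypot(*(np.array(q[:2])-proj(p,[*X,.115]))))
        q=np.array(proj(p,[*X,.110]))-proj(p,[*X,.115])
        u1=min(o1,key=lambda q:np.hypot(*(np.array(q[:2])-u0[:2])))
        d=np.array(u1[:2])-u0[:2]; print(n,k,d.round(2),"drop",round(5*d@q/(q@q),1),u1[2])
    # bystander change outside arm
    df=np.abs(im.astype(int)-a).max(2); print("changed px right/below", {"battery+driver":int((df[200:350,190:250]>60).sum()+(df[290:360,255:360]>60).sum()) if n=="scene" else int((df[180:232,272:326]>60).sum()+(df[140:160,260:326]>60).sum()),"adapter":int((df[155:175,303:323]>60).sum()) if n=="scene" else int((df[200:230,175:200]>60).sum())})
    cv2.imwrite(f"pics/h_{n}.png",im[:,:,::-1])
im=cv2.imread("pics/h_side.png"); cv2.imwrite("pics/h_sidec.png",cv2.resize(im[125:245,160:330],None,fx=4.5,fy=4.5,interpolation=cv2.INTER_CUBIC))
E
```

```text
time_s: 14.15
tool_pos: [0.4473, -0.2004, 0.2701]
ee_rot: [-3.14, 0.002, -0.185]
contact_force: [-0.5, 0.9, -1.0]
finger_gap: -0.0001
scene KN [-0.01  2.  ] drop 5.4 11
scene KF [0.29 2.04] drop 5.5 13
scene FN [-0.06  1.98] drop 5.2 15
scene FF [0.14 1.97] drop 5.2 17
changed px right/below {'battery+driver': 0, 'adapter': 33}
side KN [24.02  0.11] drop 10.4 13
side KF [0.02 1.11] drop 4.0 13
side FN [0.81 1.24] drop 4.7 5
side FF [-0.17  1.29] drop 4.6 11
changed px right/below {'battery+driver': 0, 'adapter': 23}
```

View pics/h_sidec.png

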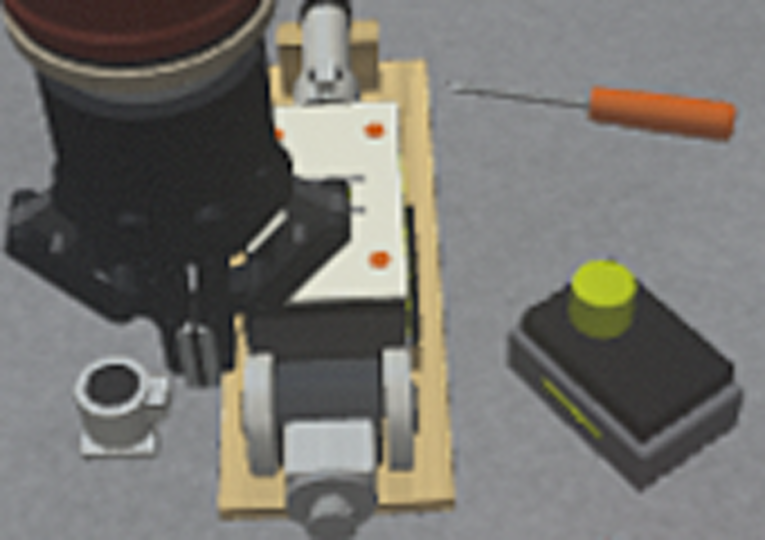

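View pics/h_scene.png

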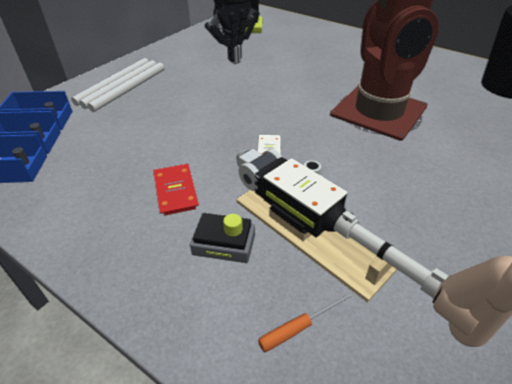

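Every mark dropped by the same amount in the scene view, 5.2 to 5.5 mm against 5 mm nominal. The side view puts the visible far marks at 4.0 to 4.6 mm, within a pixel fraction. The cover looks flush and the adapter, battery and driver haven't moved. The robot is clear, so I'm handing in.

```bash
python3 -c "
from rig import order,status
print(status.sense()['time_s']); print(order.hand_in())"
```

```text
14.75
the job is handed in; nothing more can be done
None
```

The cover is pressed home on all four corners by the last pictures, and I handed the job in at 14.75 s; no verdict was reported.

**What I did:** With the fingers shut, I pressed knee-near, foot-near and foot-far in turn. Knee-near and foot-far gave at about 11 N. Foot-near gave with no more than about 5 N read. Pressing foot-far popped knee-near back up, so I then pressed midway between the two knee marks. That edge went down at about 12 N. The highest upward force I read was about 12 N, well under the 40 N crack limit.

**Last checks:**
- **Scene view:** all four marks are 5.2–5.5 mm lower than at the start (nominal 5 mm), and no gap is visible round the rim.
- **Side view:** it reads slightly less, 4.0–4.6 mm at the two far marks. I put this down to sub-pixel error or the cover shifting within its play. An earlier frame gave 4.1 mm for knee-near.
- **Failed measurements:** in the last side picture the arm hid knee-near, so its value there is not valid. Foot-near was partly hidden.
- **Bystanders:** the battery and driver show no change. The adapter check flagged some changed pixels, which fit the lowered cover edge and the arm; it is at the same place in both views.

The clicks themselves are inferred from the force dropping and the marks staying down; I had no direct reading of the clips.

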